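# Load the end disc into the press with the spatula

### The arm

A 7-joint arm with a two-finger parallel gripper is mounted at the origin on the work surface. World frame = base frame: x ahead of the robot, y to its left, z up, the work surface at z = 0. Lengths are in m, angles in rad, forces in N, time in s.
With the tool pointing down it reaches from about 0.35 to 0.9 m from the base axis. Payload 7.2 kg.
Tool frame: the origin (TCP) lies between the finger pads; the fingertips stand 8 mm ahead of it and the grasp point (between the pads) lies 11 mm behind it; z points along the fingers, y is the line along which they close (so a half turn about z gives the same grasp; the last joint's range is limited). The gripper opens to 85 mm and grips with 20 to 120 N. Pads are 22 mm wide; open, the fingers measure 114 mm over their backs; the gripper's body (76 mm by 85 mm) begins 54 mm behind the grasp point. The pads swing forward as they close: fully open they stand 13 mm farther back than shut.
Start: joints at [1.051, 0.411, -0.013, 1.596, 0.006, 1.134, -0.082], TCP at [0.273, -0.562, 0.219] pointing down, gripper open.
Joint ranges: [-2.95, 2.95], [-0.29, 1.99], [-1.47, 1.44], [0.14, 2.54], [-1.03, 4.17], [0.13, 1.85], [-2.86, 2.86]. Speed limits (rad/s): [2.39, 2.39, 3.01, 3.01, 3.14, 3.14, 3.14].

### API

Orientations are given as a unit quaternion [w, x, y, z].
In Python, from plant import arm gives the robot as it stands.
- The arm moves only by the tool jog_arm, never from a script. Its argument "increments" is a list of rows, each a list of 5 numbers: the closure, from 0 (fully open) to 1 (shut), then the shift along the tool's x, y, z in cm, then the turn about the tool's z in degrees. In form: [[grip, dx, dy, dz, twist], ...]. A call has 1 to 5 rows; each row is the pose to reach, as a shift and turn from the pose commanded when the call began, along the tool's axes at that moment; what a row does not reach only later rows make up. A row lasts 1/10 s, in which the tool goes at most 50 mm and 8.59 degrees, less where a joint would pass 70% of its speed; a pose out of reach is approached as far as the arm can. A call with a gripper value outside its range is refused whole. The fingers move at their own pace and stop on an object; "newtons" is the grip in N (left out, the last holds). Time passes only in rows, so rows that repeat a pose let the fingers close. It gives the time, the measured TCP pose, the force, the opening and the grip force at its end, in the units of the state.
- arm.read_state(): the state, without advancing time (a new reading comes with each control period).
- arm.capture(name): name is "scene" or "top"; returns (picture, depth): 420x560x3 uint8, red, green, blue; 420x560 float32, m along the optical axis (not along the pixel's ray), 0 where there is no reading.
- arm.camera_params(name): a dict with "camera_matrix" (3x3 intrinsics, pixels), "rvec" (rotation vector, rad) and "tvec" (3), from world to camera coordinates, as OpenCV has them. Camera axes: x right, y down, z forward; pixel columns grow to the right and rows downward; lengths in m; the calibration is good to about 2 mm. A picture is of the moment at which its call begins. camera_params takes no time and is no camera call.
- arm.finish_job(): hands the job in; it is judged then, once.
The state is a dict: "time": time; "q": joint angles; "qvel": joint speeds; "joint_efforts": joint torques, N m; "position": TCP position; "eef_rot": TCP orientation; "contact_force": force on the tool from outside, world axes, zero at the start; "ft_torque": the same for the moment, N m; "width": opening from 0.0 (shut) to 1.0 (fully open); "gripper_force": force on a finger pad.
Only numpy, scipy, OpenCV 4.12 (cv2) and the standard library are available. Lean on these libraries where they do the work, as an engineer would, in place of code of your own. Each camera call takes 0.05 s, during which the arm holds its last target. There are 200 camera calls.

### The job

Take the spatula from its wooden rest, slide its blade under the large end disc on the two-rail rack, carry the disc to the hot-press jig and set it gently down, flat and centred across the jig's two aluminium lands. Lay the spatula back on its rest as it was, and then start the press by pushing its button fully down. Do not touch the disc with the fingers, and leave the other things on the bench where they are.

Things in the scene. Friction and masses are not known exactly. Their poses are not given: they have to be found in the camera images.
- spatula: Cranked spatula, loose, about 100 g. Origin: centre of the blade's underside; +x towards the blade's front edge, +z up. Flat blade 90 (x) x 36 x 2.4 mm. A 14 mm wide neck climbs from the blade's rear to a straight black handle parallel to the blade, 20 wide, 16 high, from x = -215 to -80, its centre line 52 mm above the blade's underside. At start: blade flat on the bench, +x away from the robot.
- spatula_grip (a point): Good place to grip the spatula across its handle's 20 mm width, near its centre of mass: on the handle's centre line, at (-130, 0, 52) mm in the spatula's frame. It has the spatula's axes.
- spatula_heel (a point): Point on the underside of the spatula's handle that lies in the rest's notch, at (-195, 0, 44) mm in the spatula's frame.
- rest: Fixed dark wooden rest block, 24 (x) x 60 (y) mm. Notch floor 44 mm above the bench, about 37 mm wide, between two horns 60 mm high. Origin: centre of its underside; the spatula lies along its x axis. At home, the spatula's blade lies on the bench with its origin about 195 mm along the rest's +x.
- rest_notch (a point): Centre of the rest's notch floor, 44 mm above the bench; the spatula_heel point lies here when the spatula is at home.
- disc: Large clear acrylic end disc bound in a thin brass rim, loose, 80 mm in diameter, 6 mm thick, about 60 g. Origin at the centre of its underside; z is its axis. It starts lying flat on the rack's rails.
- rack: Fixed wooden rack, base 110 (x) x 100 (y) x 6 mm, with two rails along x, 100 long, 12 wide, tops 30 mm above the bench, 56 mm clear between them: under the disc runs a tunnel along x, 56 mm wide, 6 to 30 mm above the bench, open at both ends. Origin: centre of its underside; -x faces the robot's side within about 0.2 rad.
- jig: Fixed press jig, base 160 (x) x 200 (y) x 28 mm. Two lands along x, 84 long, 22 wide, tops 50 mm above the bench, 52 mm clear between: a channel with its floor at 28 mm, open at both ends. Head fixed open, upright on the -y side: 94 mm long in x, inner face at y = -76, top 153 mm high, handle to y = -130. Origin: centre of its underside; -x faces the robot's side within about 0.2 rad.
- platen (a point): Where the disc's underside centre belongs: the centre between the jig's two lands, level with their tops, 50 mm above the bench. It has the jig's axes.
- start_button (a joint): Travel of the jig's round push button, 28 mm across, vertical: 0 up, 0.006 m fully down, spring-returned, about 5 N fully down.
- start_button_top (a point): Centre of the button's top face; the button stands near the front edge of the jig's base, 55 mm to -x and 75 mm to +y of the jig's centre.
- steel_collar: Bystander, loose, leave it alone: steel collar, ring 44 mm across, 18 mm tall. Origin at the centre of its underside.
- small_disc: Bystander, loose, leave it alone: small brass-rimmed clear disc, 50 mm across, 5 mm thick, flat on the bench. Origin at the centre of its underside.
- teardrop: Bystander, loose, leave it alone: blue glass teardrop standing point up, 40 mm across, 51 mm tall. Origin at the centre of its underside.
- brass_tube: Bystander, loose, leave it alone: polished brass tube standing on end, 50 mm across, 140 mm tall. Origin at the centre of its underside.
- glue_bottle: Bystander, loose, leave it alone: bottle 44 mm across, 100 mm tall. Origin at the centre of its underside.
- screwdriver: Bystander, loose, leave it alone: screwdriver 150 mm long lying on the bench. Origin beneath it, on the bench.
There are look-alikes about, which are no part of the job. What is shaped like the rack but blue or red is not meant. What is shaped like the disc but purple or red is not meant.

How it is judged:
On the way, in this order (a step that is already met when the one before it is completed fails the run):
1. the disc is carried on the spatula, clear of the rack (contact force between spatula and disc above 0.1 N and contact force between disc and rack below 0.02 N and height (world z) of disc above 0.045 m), for 0.2 s.
2. the disc lies centred and flat on the jig's lands, with the spatula no longer touching it (horizontal distance between disc and platen below 0.012 m and z of disc in the frame of platen between -0.004 and 0.004 m and angle between disc's own z axis and vertical below 0.06 rad and contact force between spatula and disc below 0.05 N), for 0.2 s.
3. the spatula lies on its rest again, let go (distance between spatula_heel and rest_notch below 0.025 m and angle between spatula's own z axis and vertical below 0.1 rad and contact force between the fingers and spatula below 0.05 N), for 0.2 s.
4. the button is pushed down (over 4.8 of its 6 mm) (value of joint start_button above 0.0048 m and horizontal distance between disc and platen below 0.012 m and z of disc in the frame of platen between -0.004 and 0.004 m and angle between disc's own z axis and vertical below 0.06 rad and distance between spatula_heel and rest_notch below 0.025 m and angle between spatula's own z axis and vertical below 0.1 rad), for 0.05 s.
At the end, for the whole second after the job is handed in: The disc lies flat on the jig's lands, its centre within 12 mm of the platen point; the spatula lies level at home, its heel within 25 mm of the rest's notch; the button has been pushed and has sprung back up; all is released and still (all of step 2 and distance between spatula_heel and rest_notch below 0.025 m and angle between spatula's own z axis and vertical below 0.1 rad and value of joint start_button below 0.002 m and linear speed of each of disc, spatula below 0.01 m/s); the robot touches nothing.
It fails at once if the fingers touch the disc (contact force between the fingers and disc above 0.3 N).
It fails at once if the disc is dropped or forced onto the jig (over 12 N) (contact force between disc and jig above 12 N).
It fails at once if the button is pushed before the disc is in place and the spatula is back (value of joint start_button above 0.003 m and not ((horizontal distance between disc and platen below 0.012 m and z of disc in the frame of platen between -0.004 and 0.004 m and angle between disc's own z axis and vertical below 0.06 rad) and (distance between spatula_heel and rest_notch below 0.025 m and angle between spatula's own z axis and vertical below 0.1 rad))).
It fails at once if a bystander is moved by more than 30 mm (distance of any of steel_collar, small_disc, teardrop, brass_tube, glue_bottle, screwdriver from where it was at the start of the episode above 0.03 m).
It also fails if it takes over 72 s, if anything falls off the work surface, if the arm or the gripper's body presses on something with over 40 N, if the wrist force passes 120 N, or if a joint passes its speed limit or range.

## Working session

There is one attempt and no reset: what is moved stays moved. The work goes in short steps, Python scripts to look and compute and a tool call to move; the robot and the scene stay as the last step left them, time stands still between calls to the robot, and variables do not carry over. Pictures are saved under pics/ and viewed, at most 10 in all, crops included, and the job is handed in when it is done.

Besides the shell and the picture viewer there is one more tool, called as name(argument=value, ...) on one line, values as JSON. jog_arm: Moves the arm, as the interface text tells. Its arguments: {"type":"object","properties":{"increments":{"type":"array","items":{"type":"array","items":{"type":"number"}}},"newtons":{"type":"number"}},"required":["increments"]}

```bash
ls; mkdir -p pics
cat > h.py <<'E'
import numpy as np, cv2
from plant import arm
def cam(n):
    p=arm.camera_params(n); R=cv2.Rodrigues(np.array(p["rvec"],float))[0]
    return np.array(p["camera_matrix"]),R,np.array(p["tvec"],float).ravel()
def ray(n,uv,z):
    K,R,t=cam(n); uv=np.atleast_2d(uv).astype(float)
    d=(R.T@np.linalg.inv(K)@np.c_[uv,np.ones(len(uv))].T).T; c=-R.T@t
    return c+d*((z-c[2])/d[:,2])[:,None]
def cloud(n,dep):
    K,R,t=cam(n); v,u=np.mgrid[:dep.shape[0],:dep.shape[1]]
    P=np.stack([(u-K[0,2])/K[0,0]*dep,(v-K[1,2])/K[1,1]*dep,dep],-1)
    return (P-t)@R
E
python3 - <<'E'
from h import *
for n in("scene","top"):
    im,d=arm.capture(n); np.savez(n+"0.npz",im=im,d=d)
    cv2.imwrite(f"pics/{n}0.png",im[...,::-1])
    K,R,t=cam(n); print(n,K.tolist(),(-R.T@t),R.round(3).tolist())
print(arm.read_state())
E
```

```text
pics
scene [[520.2281300551538, 0.0, 284.1227162686711], [0.0, 520.2281300551538, 214.30112616922324], [0.0, 0.0, 1.0]] [ 1.50902275 -0.06861535  1.23586113] [[0.126, 0.992, -0.018], [0.78, -0.11, -0.616], [-0.613, 0.063, -0.788]]
top [[432.5181427683959, 0.0, 279.81052417127694], [0.0, 432.5181427683959, 203.58587329221862], [0.0, 0.0, 1.0]] [0.39909687 0.02322615 1.53408339] [[-0.005, -1.0, -0.003], [-0.99, 0.005, -0.14], [0.14, 0.002, -0.99]]
{'time': 0.1, 'q': array([ 1.05076371,  0.41181956, -0.01270232,  1.59698541,  0.00559634,
        1.13431483, -0.08223854]), 'qvel': array([-0.00089497, -0.00362541,  0.00070141, -0.00274488,  0.00104954,
       -0.00016776, -0.00112437]), 'joint_efforts': array([ 2.63463255e-03, -6.01829338e+01,  6.84282761e-01, -3.00087726e+01,
        1.39960487e-02,  6.38396654e-03,  3.67798020e-05]), 'position': array([ 0.2726327 , -0.56186552,  0.2184272 ]), 'eef_rot': array([-7.13085772e-04,  9.74591753e-01,  2.23987409e-01, -2.18449698e-04]), 'contact_force': array([ 0.15899334, -0.04750551, -0.46368957]), 'ft_torque': array([ 0.00693337, -0.02928466, -0.03083931]), 'gripper_force': 0.0, 'width': 0.9980002688453107}
```

View pics/top0.png

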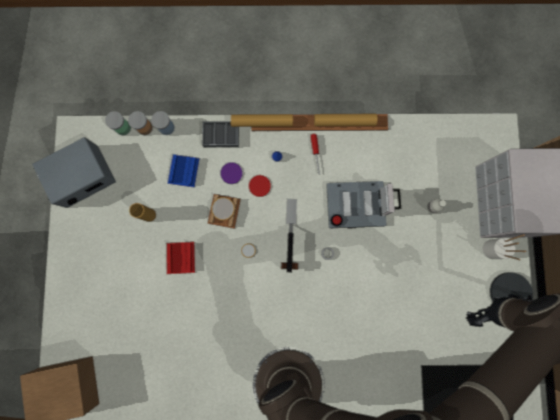

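View pics/scene0.png

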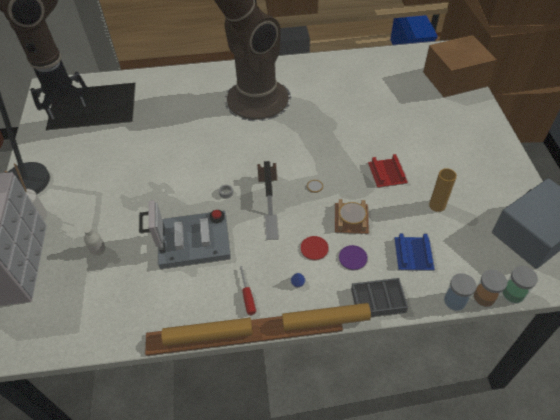

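The top view shows the rest at about (290,266), the spatula (291,235), the rack with the disc (224,210), the jig (357,204) and its red button (337,220). Next I'll look at an enlarged crop.

Run:
```python
from h import *
a=np.load("top0.npz"); im=a["im"][140:280,160:420]
cv2.imwrite("pics/topc.png",cv2.resize(im,None,fx=3,fy=3,interpolation=cv2.INTER_CUBIC)[...,::-1])
a=np.load("scene0.npz"); im=a["im"][150:275,130:390]
cv2.imwrite("pics/scenec.png",cv2.resize(im,None,fx=3,fy=3,interpolation=cv2.INTER_CUBIC)[...,::-1])
```

```text
(no output)
```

View pics/topc.png

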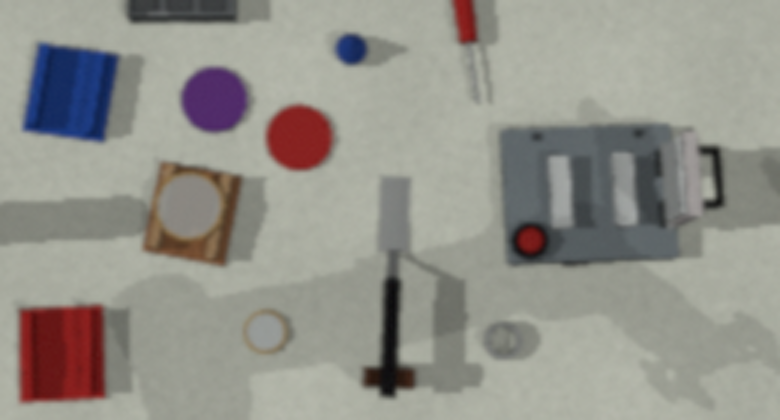

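View pics/scenec.png

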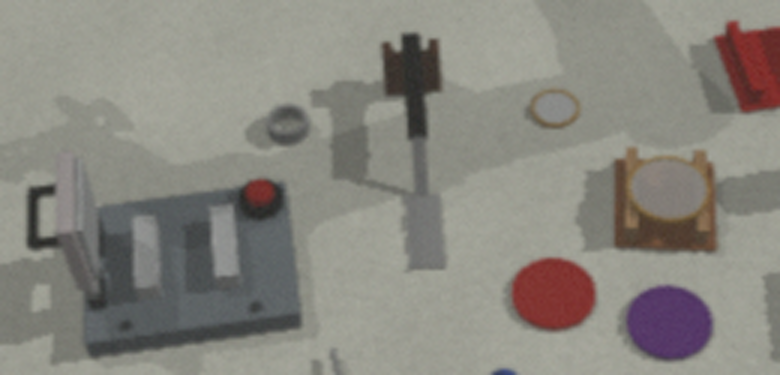

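Crop pixels are (full − offset)×3. In the top crop, the handle runs from (392,280) to (388,395). The disc is at (190,206), the lands at (560,190) and (625,190), and the button at (530,240). Now for the numbers.

```bash
cat > meas.py <<'E'
from h import *
import sys
def blob(mask,box,amin=8):
    m=np.zeros(mask.shape,np.uint8); u0,v0,u1,v1=box; m[v0:v1,u0:u1]=mask[v0:v1,u0:u1]
    n,l,s,c=cv2.connectedComponentsWithStats(m)
    return sorted([(s[i,4],np.argwhere(l==i)[:,::-1]) for i in range(1,n) if s[i,4]>=amin],key=lambda t:-t[0])
def pca(P):
    c=P[:,:2].mean(0); w,V=np.linalg.eigh(np.cov((P[:,:2]-c).T)); a=V[:,1]; a=a*np.sign(a[0])
    pr=(P[:,:2]-c)@a; pl=(P[:,:2]-c)@np.array([-a[1],a[0]])
    mid=c+a*(pr.max()+pr.min())/2
    return c.round(4),mid.round(4),np.arctan2(a[1],a[0]).round(3),np.ptp(pr).round(4),np.ptp(pl).round(4)
E
cat > m1.py <<'E'
from meas import *
B={"top":dict(handle=(280,228,302,276),lands=(338,185,378,222),disc=(205,190,245,232),btn=(328,210,346,230),sd=(238,240,262,262),collar=(318,242,340,264)),
"scene":dict(handle=(258,158,280,198),lands=(170,212,215,250),disc=(334,198,372,230),btn=(205,205,228,222),sd=(302,175,328,196),collar=(215,180,238,202))}
for n in("top","scene"):
    a=np.load(n+"0.npz"); im=a["im"]; d=a["d"]; hsv=cv2.cvtColor(im,cv2.COLOR_RGB2HSV); H,S,V=cv2.split(hsv.astype(int)); W=cloud(n,d); b=B[n]
    bl=blob((V<45),b["handle"])
    for k,p in bl[:2]: print(n,"handle",k,pca(ray(n,p,.06)))
    for k,p in blob((V>150)&(S<40),b["lands"])[:3]: print(n,"land",k,pca(ray(n,p,.05)),np.median(W[p[:,1],p[:,0],2]))
    for k,p in blob((H<8)&(S>120)&(V>60),b["btn"])[:1]: 
        z=np.median(W[p[:,1],p[:,0],2]); print(n,"btn",k,z,pca(ray(n,p,z)),W[p[:,1],p[:,0]].mean(0))
    # brown rack
    p=blob((S>70)&(H<25),b["disc"])
    for k,q in p[:2]: print(n,"brown",k,pca(ray(n,q,.036)))
    u0,v0,u1,v1=b["disc"]; w=W[v0:v1,u0:u1].reshape(-1,3); hi=w[(w[:,2]>.031)&(w[:,2]<.045)]; print(n,"disc depth",len(hi),pca(hi),np.median(hi[:,2]))
    q=blob((S<45)&(V>90),b["disc"]); 
    for k,p in q[:3]: print(n,"discgrey",k,pca(ray(n,p,.036)))
    # handle by depth
    u0,v0,u1,v1=b["handle"]; w=W[v0:v1,u0:u1].reshape(-1,3); hi=w[(w[:,2]>.05)&(w[:,2]<.07)]; print(n,"handle depth",len(hi),pca(hi),np.median(hi[:,2]))
    for o in("sd","collar"):
        u0,v0,u1,v1=b[o]; print(n,o,ray(n,[(u0+u1)/2,(v0+v1)/2],.01)[0].round(3))
E
python3 m1.py
```

```text
top handle 165 (array([ 0.4321, -0.0055]), array([ 0.4434, -0.0062]), np.float64(-0.062), np.float64(0.1251), np.float64(0.0339))
top land 98 (array([ 0.6119, -0.2053]), array([ 0.6115, -0.2053]), np.float64(0.037), np.float64(0.0668), np.float64(0.0171)) 0.04934508062537345
top land 41 (array([ 0.59, -0.28]), array([ 0.5898, -0.2801]), np.float64(0.349), np.float64(0.0351), np.float64(0.0149)) 0.05062694734835246
top btn 56 0.04959870362686986 (array([ 0.552, -0.168]), array([ 0.5521, -0.1681]), np.float64(-1.104), np.float64(0.028), np.float64(0.0262)) [ 0.5520429  -0.16806086  0.04937873]
top brown 463 (array([0.5788, 0.219 ]), array([0.5831, 0.2166]), np.float64(-0.5), np.float64(0.1233), np.float64(0.1168))
top disc depth 420 (array([0.5949, 0.2267]), array([0.5914, 0.2265]), np.float64(0.047), np.float64(0.1127), np.float64(0.0972)) 0.0354931438474319
top discgrey 807 (array([0.5888, 0.2164]), array([0.5888, 0.2164]), np.float64(0.325), np.float64(0.1814), np.float64(0.1731))
top discgrey 317 (array([0.595 , 0.2264]), array([0.595 , 0.2265]), np.float64(-0.375), np.float64(0.06
[... 483 characters left out ...]
, 0.2133]), np.float64(0.957), np.float64(0.1193), np.float64(0.1336))
scene disc depth 541 (array([0.5974, 0.2278]), array([0.5931, 0.2274]), np.float64(0.088), np.float64(0.1161), np.float64(0.098)) 0.03571394163207473
scene discgrey 357 (array([0.596 , 0.2269]), array([0.5958, 0.2265]), np.float64(1.179), np.float64(0.0692), np.float64(0.0683))
scene discgrey 272 (array([0.5756, 0.2436]), array([0.5746, 0.2423]), np.float64(0.949), np.float64(0.1422), np.float64(0.1556))
scene handle depth 291 (array([ 0.4396, -0.0048]), array([ 0.4462, -0.0052]), np.float64(-0.06), np.float64(0.1435), np.float64(0.0568)) 0.05993812239115255
scene sd [0.455 0.14  0.01 ]
scene collar [ 0.439 -0.136  0.01 ]
```

```bash
cat > m2.py <<'E'
from meas import *
from scipy.spatial import cKDTree
def rect(P):
    r=cv2.minAreaRect((P[:,:2]*1000).astype(np.float32)); return [np.round(x,1) for x in r]
for n in("top","scene"):
    a=np.load(n+"0.npz"); im=a["im"]; W=cloud(n,a["d"]).reshape(-1,3); V=im.max(-1).reshape(-1)
    x,y,z=W.T
    def sel(c,r,z0,z1): return (np.hypot(x-c[0],y-c[1])<r)&(z>z0)&(z<z1)
    # lands
    s=sel((.612,-.243),.075,.043,.057)&~(np.hypot(x-.5535,y+.1685)<.025)
    for side,m in (("L",y>-.243),("R",y<=-.243)):
        P=W[s&m]; print(n,"land"+side,len(P),pca(P),rect(P))
    P=W[sel((.61,-.23),.16,.022,.034)]; print(n,"jigbase",len(P),rect(P))
    s=sel((.595,.2266),.09,.024,.0325)
    for side,m in (("L",y>.2266),("R",y<=.2266)):
        P=W[s&m]; print(n,"rail"+side,len(P),pca(P),rect(P))
    P=W[sel((.595,.2266),.1,.004,.1)]; print(n,"rack",len(P),rect(P))
    s=sel((.44,-.005),.1,.055,.066)&(V<60)
    for it in range(3):
        P=W[s]; c,mid,t,*_=pca(P); s=s&(abs(-(x-c[0])*np.sin(t)+(y-c[1])*np.cos(t))<.016)
    print(n,"handle",len(P),pca(P),rect(P))
    P=W[sel((.43,-.005),.14,.038,.07)&(x<.43)]; print(n,"rest+handle y,x ext",P[:,:2].min(0).round(4),P[:,:2].max(0).round(4))
    g=(np.abs(x-.5995)<.06)&(np.abs(y+.008)<.04)&(abs(z)<.006)&(V<150)
    P=W[g]; print(n,"blade",len(P),pca(P))
    print(np.median(W[sel((.5,.06),.03,-.02,.02)][:,2]))
E
python3 m2.py
```

```text
top landL 154 (array([ 0.6075, -0.2042]), array([ 0.6078, -0.2042]), np.float64(0.031), np.float64(0.0817), np.float64(0.0227)) [array([ 607.8, -204.2]), array([81.5, 22.1]), np.float64(1.1)]
top landR 156 (array([ 0.6117, -0.2776]), array([ 0.6111, -0.2776]), np.float64(0.025), np.float64(0.0823), np.float64(0.0235)) [array([ 611.2, -277.8]), array([82.4, 23.3]), np.float64(2.4)]
top jigbase 1806 [array([ 609.4, -240.8]), array([162. , 200.1]), np.float64(2.0)]
top railL 85 (array([0.5931, 0.2532]), array([0.5952, 0.2527]), np.float64(-0.23), np.float64(0.099), np.float64(0.046)) [array([593.9, 245. ]), array([44.1, 99.3]), np.float64(78.4)]
top railR 84 (array([0.5857, 0.1993]), array([0.5852, 0.1993]), np.float64(-0.12), np.float64(0.0975), np.float64(0.0443)) [array([587.1, 209. ]), array([43.7, 97.9]), np.float64(79.8)]
top rack 990 [array([594.5, 225.8]), array([194. , 191.7]), np.float64(51.9)]
top handle 161 (array([ 0.4394, -0.0058]), array([ 0.4433, -0.0061]), np.float64(-0.064), np.float64(0.1316), np.float64(0.0178)) [array([443.4,  -4.5]), array([ 17.5, 131.6]), np.float
[... 860 characters left out ...]
 np.float64(80.7)]
scene railR 87 (array([0.5938, 0.1968]), array([0.5853, 0.1979]), np.float64(-0.126), np.float64(0.1055), np.float64(0.044)) [array([587.8, 210.5]), array([ 43.5, 106.3]), np.float64(79.5)]
scene rack 1182 [array([594.1, 226.3]), array([191.1, 195. ]), np.float64(12.0)]
scene handle 174 (array([ 0.4468, -0.0062]), array([ 0.447 , -0.0062]), np.float64(-0.061), np.float64(0.1308), np.float64(0.0201)) [array([447. ,  -5.2]), array([ 19.6, 130.7]), np.float64(87.7)]
scene rest+handle y,x ext [ 0.3745 -0.0328] [0.4294 0.0259]
scene blade 327 (array([ 0.5896, -0.0149]), array([ 0.5886, -0.0149]), np.float64(-0.025), np.float64(0.0991), np.float64(0.0549))
0.00026837374513581115
```

```bash
cat > m3.py <<'E'
from meas import *
for n,box in(("top",(200,186,248,236)),("scene",(328,192,376,238))):
    a=np.load(n+"0.npz"); im=a["im"]; W=cloud(n,a["d"]); H,S,V=cv2.split(cv2.cvtColor(im,cv2.COLOR_RGB2HSV).astype(int))
    u0,v0,u1,v1=box
    m=np.zeros(S.shape,bool); m[v0:v1,u0:u1]=True
    x,y,z=W[...,0],W[...,1],W[...,2]
    brown=m&(S>75)
    yaws=np.radians(np.arange(-16,-4,.5)); 
    # base: minAreaRect of brown pts cast on own depth
    P=W[brown&(z>.002)&(z<.045)]
    r=cv2.minAreaRect((P[:,:2]*1000).astype(np.float32)); print(n,"base",len(P),[np.round(q,1) for q in r])
    R=W[brown&(z>.026)&(z<.033)&(np.hypot(x-.5953,y-.2266)>.041)]
    for yaw in (-.15,-.175,-.2):
        l=-(R[:,0]-.5953)*np.sin(yaw)+(R[:,1]-.2266)*np.cos(yaw)
        q=lambda v:np.percentile(v,[2,50,98]).round(4)
        print(yaw,len(R),"rail lateral +",q(l[l>0]),"-",q(l[l<0]),"sd",l[l>0].std().round(4),l[l<0].std().round(4))
E
python3 m3.py
```

```text
top base 411 [array([590.3, 225.8]), array([ 96.6, 106.7]), np.float64(78.9)]
-0.15 82 rail lateral + [0.0266 0.0346 0.0409] - [-0.0415 -0.0361 -0.0273] sd 0.0041 0.0039
-0.175 82 rail lateral + [0.0275 0.0346 0.0402] - [-0.0407 -0.036  -0.0286] sd 0.0039 0.0036
-0.2 82 rail lateral + [0.0274 0.0349 0.0398] - [-0.0404 -0.0362 -0.029 ] sd 0.0039 0.0036
scene base 562 [array([594.2, 225.7]), array([ 96.9, 115.6]), np.float64(78.8)]
-0.15 83 rail lateral + [0.026  0.0335 0.0399] - [-0.0404 -0.0347 -0.0243] sd 0.0042 0.0061
-0.175 83 rail lateral + [0.027  0.0331 0.0401] - [-0.0393 -0.0351 -0.0253] sd 0.0039 0.0058
-0.2 83 rail lateral + [0.0281 0.0337 0.0404] - [-0.0391 -0.0358 -0.0259] sd 0.0039 0.0056
```

jog_arm(increments=[[0.3,2,-4,0,6],[0.3,5,-8.5,0,12],[0.4,8,-13,0,18],[0.4,11,-17.5,0,24],[0.4,13,-22,0,29.4]])

```text
time: 0.6
position: [0.2941, -0.3168, 0.2189]
eef_rot: [-0.0, 0.999, -0.032, 0.0]
contact_force: [1.1, 0.5, 0.9]
width: 0.6
gripper_force: 0.0
```

jog_arm(increments=[[0.4,2.0,-4.5,0,0],[0.4,4.2,-9,0.5,0],[0.4,6.4,-13.5,1,0],[0.4,8.6,-18,1.5,0],[0.4,10.8,-22.5,2,0]])

```text
time: 1.1
position: [0.4151, -0.1004, 0.1993]
eef_rot: [0.0, 1.0, -0.031, 0.0]
contact_force: [1.1, -0.8, 0.7]
width: 0.598
gripper_force: 0.0
```

jog_arm(increments=[[0.4,1.4,-3.5,1,0],[0.4,2.7,-6.7,3,0],[0.4,4.0,-9.5,5.5,0],[0.4,4.0,-9.5,7.5,0],[0.4,4.0,-9.5,7.5,0]])

```text
time: 1.6
position: [0.4585, -0.009, 0.1218]
eef_rot: [-0.0, 1.0, -0.03, -0.003]
contact_force: [0.3, -0.7, 0.2]
width: 0.601
gripper_force: 0.0
```

```bash
cat >> h.py <<'E'
def to(x,y,z=None,yaw=None):
    s=arm.read_state(); p=s["position"]; q=s["eef_rot"]; psi=2*np.arctan2(q[2],q[1])
    psi=(psi+np.pi)%(2*np.pi)-np.pi
    dx,dy=x-p[0],y-p[1]
    print("t",s["time"],"pos",p.round(4),"yaw",round(psi,4),"tilt",np.round(q[[0,3]],4),"w",round(s["width"],3),"gf",s["gripper_force"],"F",np.round(s["contact_force"],1))
    print("cm:",round(100*(dx*np.cos(psi)+dy*np.sin(psi)),2),round(100*(dx*np.sin(psi)-dy*np.cos(psi)),2),None if z is None else round(100*(p[2]-z),2),"twist",None if yaw is None else round(np.degrees(psi-yaw),2))
E
python3 - <<'E'
from h import *
to(.4625,-.0072,.041,-.062)
E
```

```text
t 1.6 pos [ 0.4585 -0.009   0.1218] yaw -0.0591 tilt [-0.0001 -0.0027] w 0.601 gf 0.0 F [ 0.3 -0.7  0.2]
cm: 0.39 -0.2 8.08 twist 0.17
```

jog_arm(increments=[[0.4,0.4,-0.2,1,0.2],[0.4,0.4,-0.2,3,0.2],[0.4,0.4,-0.2,5.5,0.2],[0.4,0.4,-0.2,7.5,0.2],[0.4,0.4,-0.2,8.1,0.2]])

```text
time: 2.1
position: [0.464, -0.0089, 0.0423]
eef_rot: [0.0, 0.999, -0.033, -0.001]
contact_force: [0.1, -1.3, -0.1]
width: 0.601
gripper_force: 0.0
```

Run:
```python
from h import *
to(.4625,-.0072,.041,-.062)
```

```text
t 2.1 pos [ 0.464  -0.0089  0.0423] yaw -0.0664 tilt [ 0.0002 -0.0007] w 0.601 gf 0.0 F [ 0.1 -1.3 -0.1]
cm: -0.16 -0.16 0.13 twist -0.25
```

jog_arm(increments=[[0.5,0,-0.15,0,0],[0.9,0,-0.15,0,0],[1,0,-0.15,0,0],[1,0,-0.15,0,0],[1,0,-0.15,0,0]], newtons=100)

```text
time: 2.6
position: [0.4656, -0.0067, 0.0448]
eef_rot: [0.0, 0.999, -0.033, 0.001]
contact_force: [-1.6, -0.7, 6.8]
width: 0.177
gripper_force: 97.9
```

jog_arm(increments=[[1,0,0,0,0],[1,0,0,0,0],[1,0,0,0,0]])

```text
time: 2.9
position: [0.4656, -0.0067, 0.0448]
eef_rot: [0.0, 0.999, -0.032, 0.001]
contact_force: [-1.8, -0.1, 6.7]
width: 0.177
gripper_force: 97.9
```

Run:
```python
from h import *
to(.4625,-.0072,.041,-.062)
```

```text
t 2.9 pos [ 0.4656 -0.0067  0.0448] yaw -0.065 tilt [0.0002 0.0012] w 0.177 gf 97.934864256531 F [-1.8 -0.1  6.7]
cm: -0.31 0.07 0.38 twist -0.17
```

jog_arm(increments=[[1,0,0,-0.7,0],[1,0,0,-2,0],[1,0,0,-4,0],[1,0,0,-6,0],[1,0,0,-6,0]])

```text
time: 3.4
position: [0.4665, -0.0065, 0.1063]
eef_rot: [0.0, 0.999, -0.033, 0.003]
contact_force: [0.3, 0.9, -1.2]
width: 0.175
gripper_force: 98.0
```

```bash
cat > sp.py <<'E'
from h import *
import sys
def spat(tag):
    s=arm.read_state(); tz=s["position"][2]; g=np.array(s["position"][:2]); q=s["eef_rot"]; psi=2*np.arctan2(q[2],q[1])
    ax=np.array([np.cos(psi),np.sin(psi)])
    for n in("top","scene"):
        im,d=arm.capture(n); np.savez(f"{n}{tag}.npz",im=im,d=d); W=cloud(n,d).reshape(-1,3)
        r=(W[:,:2]-g)@ax; l=-(W[:,0]-g[0])*ax[1]+(W[:,1]-g[1])*ax[0]
        zb=tz-.041
        for nm,a,b,za,zc in(("blade",.08,.19,zb-.02,zb+.02),("rearhandle",-.09,-.05,zb+.04,zb+.075)):
            m=(r>a)&(r<b)&(abs(l)<.025)&(W[:,2]>za)&(W[:,2]<zc)
            if m.sum()<8: print(n,nm,m.sum()); continue
            A=np.c_[np.ones(m.sum()),r[m]-r[m].mean(),l[m]]
            k=np.linalg.lstsq(A,W[m,2],rcond=None)[0]; L=np.polyfit(r[m],l[m],1)
            print(n,nm,m.sum(),"r",np.percentile(r[m],[1,99]).round(4),"l",l[m].mean().round(4),"lspan",np.ptp(l[m]).round(4),"yawrel",L[0].round(3),"z",k[0].round(4),"pitch,roll",k[1:].round(3),"expect z",round(zb,4))
if __name__=="__main__":
    to(.4625,-.0072,.041,-.062); spat(sys.argv[1])
E
python3 sp.py 1
```

```text
t 3.4 pos [ 0.4665 -0.0065  0.1063] yaw -0.065 tilt [0.     0.0026] w 0.175 gf 98.04861679673195 F [ 0.3  0.9 -1.2]
cm: -0.4 0.1 6.53 twist -0.17
top blade 254 r [0.083  0.1672] l 0.002 lspan 0.0361 yawrel -0.014 z 0.0642 pitch,roll [ 0.002 -0.027] expect z 0.0653
top rearhandle 0
scene blade 315 r [0.081  0.1699] l 0.0013 lspan 0.036 yawrel 0.004 z 0.0631 pitch,roll [ 0.003 -0.018] expect z 0.0653
scene rearhandle 11 r [-0.0593 -0.0503] l 0.0021 lspan 0.0151 yawrel -0.173 z 0.1211 pitch,roll [-0.065  0.016] expect z 0.0653
```

jog_arm(increments=[[1,-1.5,-2.5,0,1.5],[1,-4,-7,0,3],[1,-6.5,-12,0,4.5],[1,-9,-17,0,6],[1,-11,-21.5,0,7.2]])

```text
time: 4.0
position: [0.3717, 0.2044, 0.1027]
eef_rot: [0.0, 0.995, -0.096, -0.0]
contact_force: [0.8, 0.7, -0.8]
width: 0.179
gripper_force: 98.1
```

jog_arm(increments=[[1,-1.0,-3.0,0,0],[1,-1.8,-5.2,0,0],[1,-1.8,-5.2,1,0],[1,-1.8,-5.2,2,0],[1,-1.8,-5.2,2,0]])

```text
time: 4.5
position: [0.3644, 0.2559, 0.0813]
eef_rot: [0.002, 0.995, -0.096, -0.001]
contact_force: [-0.1, -0.4, -1.1]
width: 0.178
gripper_force: 98.2
```

Run:
```python
from h import *
to(.3575,.2713,.062,-.19)
```

```text
t 4.5 pos [0.3644 0.2559 0.0813] yaw -0.1913 tilt [ 0.0015 -0.0015] w 0.178 gf 98.15735679119825 F [-0.1 -0.4 -1.1]
cm: -0.97 -1.39 1.93 twist -0.08
```

jog_arm(increments=[[1,-0.9,-1.0,0,0],[1,-0.9,-1.4,0.7,0],[1,-0.9,-1.4,1.9,0],[1,-0.9,-1.4,1.9,0],[1,-0.9,-1.4,1.9,0]])

```text
time: 5.0
position: [0.3591, 0.2724, 0.0637]
eef_rot: [0.001, 0.995, -0.095, -0.001]
contact_force: [0.3, -0.4, -0.3]
width: 0.181
gripper_force: 98.2
```

```bash
python3 sp.py 2
python3 - <<'E'
from h import *
to(.4704,.2496,.062,-.19)
a=np.load("top2.npz")["im"][170:290,170:290]; b=np.load("scene2.npz")["im"][120:240,290:410]
cv2.imwrite("pics/p2.png",cv2.resize(np.hstack([a,b]),None,fx=3.3,fy=3.3,interpolation=cv2.INTER_CUBIC)[...,::-1])
E
```

```text
t 5.0 pos [0.3591 0.2724 0.0637] yaw -0.1911 tilt [ 0.0006 -0.0005] w 0.181 gf 98.15694507211447 F [ 0.3 -0.4 -0.3]
cm: 15.46 25.49 2.27 twist -7.4
top blade 331 r [0.081  0.1894] l -0.0003 lspan 0.0493 yawrel -0.01 z 0.0177 pitch,roll [-0.096  0.117] expect z 0.0227
top rearhandle 0
scene blade 299 r [0.0817 0.1805] l 0.0016 lspan 0.0492 yawrel 0.007 z 0.0194 pitch,roll [-0.076  0.058] expect z 0.0227
scene rearhandle 11 r [-0.0695 -0.0504] l 0.0066 lspan 0.0072 yawrel -0.09 z 0.081 pitch,roll [ 0.247 -0.212] expect z 0.0227
t 5.1 pos [0.3594 0.273  0.0643] yaw -0.191 tilt [ 0.0001 -0.0001] w 0.176 gf 98.15772481262684 F [-0.4 -0.4 -0.9]
cm: 11.34 0.19 0.23 twist -0.06
```

View pics/p2.png

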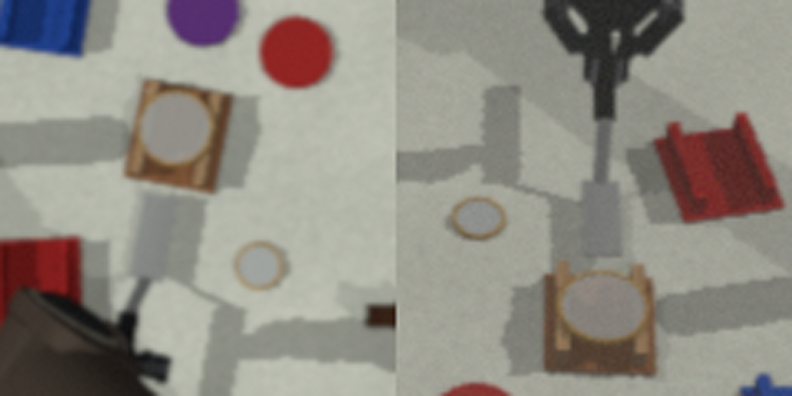

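The blade is level in front of the rack and lines up with the tunnel: blade centre column 601 against rail mid 602 in the scene crop. Now I'll insert it.

jog_arm(increments=[[1,1,0.1,0.2,0],[1,2.2,0.2,0.2,0],[1,3.4,0.2,0.2,0],[1,4.6,0.2,0.2,0],[1,5.6,0.2,0.2,0]])

```text
time: 5.6
position: [0.4154, 0.2603, 0.0623]
eef_rot: [-0.0, 0.995, -0.096, 0.0]
contact_force: [0.6, 0.4, -0.4]
width: 0.177
gripper_force: 98.2
```

jog_arm(increments=[[1,1.2,0,0,0],[1,2.4,0,0,0],[1,3.6,0,0,0],[1,4.6,0,0,0],[1,5.3,0,0,0]])

```text
time: 6.1
position: [0.4669, 0.2504, 0.0622]
eef_rot: [-0.0, 0.995, -0.095, 0.0]
contact_force: [1.1, 0.2, -1.0]
width: 0.177
gripper_force: 98.2
```

Run:
```python
from h import *
to(.4704,.2496,.075,-.19)
```

```text
t 6.1 pos [0.4669 0.2504 0.0622] yaw -0.191 tilt [-0.      0.0001] w 0.177 gf 98.15770391374826 F [ 1.1  0.2 -1. ]
cm: 0.36 0.02 -1.28 twist -0.06
```

jog_arm(increments=[[1,0.3,0,0,0],[1,0.3,0,-0.4,0],[1,0.3,0,-0.8,0],[1,0.3,0,-1.0,0],[1,0.3,0,-1.2,0]])

```text
time: 6.6
position: [0.4686, 0.2504, 0.0748]
eef_rot: [-0.0, 0.995, -0.095, 0.0]
contact_force: [-0.5, -0.2, -1.3]
width: 0.173
gripper_force: 98.1
```

jog_arm(increments=[[1,0,0,-0.3,0],[1,0,0,-0.7,0],[1,0,0,-1.3,0],[1,0,0,-2.0,0],[1,0,0,-2.5,0]])

```text
time: 7.1
position: [0.469, 0.2503, 0.1002]
eef_rot: [-0.0, 0.995, -0.095, 0.0]
contact_force: [0.6, 1.2, -0.7]
width: 0.176
gripper_force: 98.0
```

```bash
cat > dk.py <<'E'
from h import *
import sys
from meas import blob,pca
def disc(tag,c,zt):
    # tops of things near z=zt around c
    for n in("top","scene"):
        im,d=arm.capture(n); np.savez(f"{n}{tag}.npz",im=im,d=d); W=cloud(n,d).reshape(-1,3)
        m=(np.hypot(W[:,0]-c[0],W[:,1]-c[1])<.05)&(abs(W[:,2]-zt)<.012)
        P=W[m]; 
        if len(P)<30: print(n,len(P)); continue
        A=np.c_[np.ones(len(P)),P[:,:2]-P[:,:2].mean(0)]; k=np.linalg.lstsq(A,P[:,2],rcond=None)[0]
        (x,y),r=cv2.minEnclosingCircle((P[:,:2]*1000).astype(np.float32))
        print(n,len(P),"mean",P.mean(0).round(4),"circ",round(x,1),round(y,1),round(r,1),"tilt xy",k[1:].round(3))
s=arm.read_state(); p=s["position"]; q=s["eef_rot"]; psi=2*np.arctan2(q[2],q[1]); ax=np.array([np.cos(psi),np.sin(psi)])
to(.47,.25,.2,-.065)
disc(sys.argv[1],p[:2]+.127*ax,p[2]-.045+.0084)
E
python3 dk.py 3
```

```text
t 7.1 pos [0.469  0.2503 0.1002] yaw -0.1905 tilt [-0.0002  0.0003] w 0.176 gf 98.03071852773428 F [ 0.6  1.2 -0.7]
cm: 0.1 0.01 -9.98 twist -7.19
top 462 mean [0.5917 0.2276 0.0608] circ 589.9 228.8 46.1 tilt xy [ 0.006 -0.023]
scene 548 mean [0.5967 0.2273 0.0617] circ 592.9 231.4 48.5 tilt xy [-0.012 -0.023]
```

jog_arm(increments=[[1,0,0,-0.8,0],[1,0.2,0.6,-2,0],[1,0.4,1.8,-3.2,-0.5],[1,0.7,3.4,-4.2,-1.2],[1,1.1,5.2,-4.8,-2]])

```text
time: 7.7
position: [0.4701, 0.1967, 0.1489]
eef_rot: [-0.0, 0.997, -0.077, 0.001]
contact_force: [-0.4, -0.5, -1.5]
width: 0.178
gripper_force: 98.1
```

jog_arm(increments=[[1,0.4,2.0,0,-0.6],[1,0.9,4.2,0,-1.2],[1,1.4,6.4,0,-1.8],[1,1.9,8.6,0,-2.4],[1,2.4,10.8,0,-3.0]])

```text
time: 8.2
position: [0.4768, 0.0852, 0.1482]
eef_rot: [0.0, 0.999, -0.052, 0.0]
contact_force: [0.2, 0.5, -2.1]
width: 0.179
gripper_force: 98.1
```

Run:
```python
from h import *
to(.482,-.2465,.15,.035)
```

```text
t 8.2 pos [0.4768 0.0852 0.1482] yaw -0.1031 tilt [0.0001 0.0004] w 0.179 gf 98.08130118995905 F [ 0.2  0.5 -2.1]
cm: 3.93 32.94 -0.18 twist -7.91
```

jog_arm(increments=[[1,0.26,2.2,0,-0.5],[1,0.52,4.5,0,-1.0],[1,0.78,6.8,0,-1.6],[1,1.04,9.1,0,-2.1],[1,1.3,11.4,0,-2.6]])

```text
time: 8.7
position: [0.4779, -0.0295, 0.1482]
eef_rot: [0.0, 1.0, -0.029, 0.0]
contact_force: [-0.2, 0.2, -1.8]
width: 0.178
gripper_force: 98.1
```

Run:
```python
from h import *
to(.482,-.2465,.15,.035)
```

```text
t 8.7 pos [ 0.4779 -0.0295  0.1482] yaw -0.0577 tilt [0.0001 0.0003] w 0.178 gf 98.09600226581097 F [-0.2  0.2 -1.8]
cm: 1.66 21.64 -0.18 twist -5.31
```

jog_arm(increments=[[1,0.2,2.3,0,-0.6],[1,0.4,4.6,0,-1.2],[1,0.6,6.9,0,-1.8],[1,0.8,9.2,0,-2.4],[1,1.0,11.5,0,-3.0]])

```text
time: 9.2
position: [0.4811, -0.1449, 0.1482]
eef_rot: [0.0, 1.0, -0.003, 0.0]
contact_force: [1.6, -0.2, -2.1]
width: 0.184
gripper_force: 98.1
```

Run:
```python
from h import *
to(.482,-.2465,.15,.035)
```

```text
t 9.2 pos [ 0.4811 -0.1449  0.1482] yaw -0.0053 tilt [0.0002 0.0003] w 0.184 gf 98.09727363288403 F [ 1.6 -0.2 -2.1]
cm: 0.15 10.16 -0.18 twist -2.31
```

jog_arm(increments=[[1,0,2.3,0,-0.5],[1,0.1,4.6,0,-1.1],[1,0.1,6.7,0,-1.6],[1,0.1,8.4,0,-2.0],[1,0.1,9.5,0,-2.3]])

```text
time: 9.7
position: [0.4813, -0.2405, 0.148]
eef_rot: [0.0, 1.0, 0.017, 0.0]
contact_force: [-0.9, 0.4, -1.1]
width: 0.174
gripper_force: 98.1
```

jog_arm(increments=[[1,0,0.5,0,0],[1,0,0.6,0.4,0],[1,0,0.6,1.2,0],[1,0,0.6,2.0,0],[1,0,0.6,2.5,0]])

```text
time: 10.2
position: [0.4816, -0.2435, 0.1211]
eef_rot: [-0.0, 1.0, 0.018, -0.001]
contact_force: [0.2, -0.3, -2.7]
width: 0.178
gripper_force: 98.1
```

```bash
python3 dk.py 4
python3 - <<'E'
from h import *
to(.482,-.2465,.1,.035)
a=np.load("top4.npz")["im"][150:270,300:420]; b=np.load("scene4.npz")["im"][165:285,130:250]
cv2.imwrite("pics/p4.png",cv2.resize(np.hstack([a,b]),None,fx=3.3,fy=3.3,interpolation=cv2.INTER_CUBIC)[...,::-1])
E
```

```text
t 10.2 pos [ 0.4816 -0.2435  0.1211] yaw 0.0358 tilt [-0.0004 -0.0006] w 0.178 gf 98.07405441999435 F [ 0.2 -0.3 -2.7]
cm: 0.61 -49.36 -7.89 twist 5.78
top 472 mean [ 0.6067 -0.237   0.081 ] circ 604.5 -235.9 46.3 tilt xy [ 0.009 -0.031]
scene 592 mean [ 0.6104 -0.2375  0.0804] circ 606.7 -239.6 48.0 tilt xy [-0.02 -0.01]
t 10.3 pos [ 0.4814 -0.2437  0.1211] yaw 0.0356 tilt [-0.0005 -0.0009] w 0.175 gf 98.07447385042906 F [-0.2  0.7 -2. ]
cm: 0.05 0.28 2.11 twist 0.03
```

View pics/p4.png

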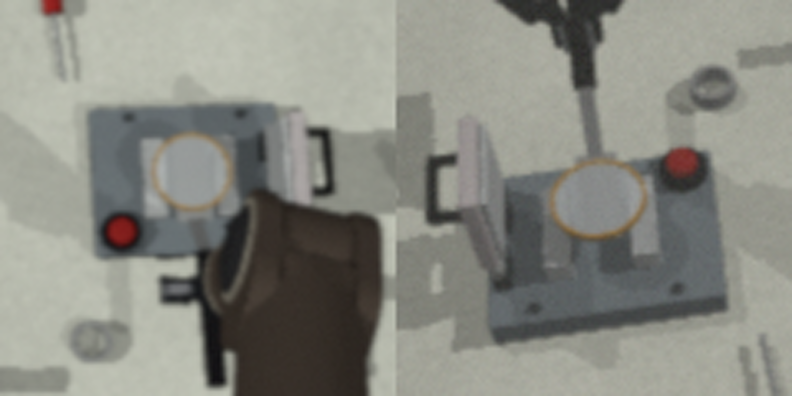

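The disc sits level on the blade above the lands, about 1 mm short in x and 3 mm to the +y side. I'll correct that and lower it.

jog_arm(increments=[[1,0.1,0.15,0.3,0],[1,0.1,0.3,0.8,0],[1,0.1,0.3,1.2,0],[1,0.1,0.3,1.5,0],[1,0.1,0.3,1.7,0]])

```text
time: 10.8
position: [0.4829, -0.2474, 0.1049]
eef_rot: [-0.0, 1.0, 0.017, -0.0]
contact_force: [0.0, 0.5, -1.4]
width: 0.18
gripper_force: 98.1
```

```bash
python3 dk.py 5
python3 - <<'E'
from meas import *
for n,b in(("top",(338,178,385,222)),("scene",(170,205,215,245))):
    im=np.load(n+"5.npz")["im"]; H,S,V=cv2.split(cv2.cvtColor(im,cv2.COLOR_RGB2HSV).astype(int))
    q=blob((S>60)&(H>8)&(H<30)&(V>80),b); p=np.vstack([x for _,x in q]); 
    P=ray(n,p,.065)[:,:2]; A=np.c_[2*P,np.ones(len(P))]; k=np.linalg.lstsq(A,(P**2).sum(1),rcond=None)[0]
    print(n,len(p),k[:2].round(4),"r",np.sqrt(k[2]+k[:2]@k[:2]).round(4))
E
```

```text
t 10.8 pos [ 0.4829 -0.2474  0.1049] yaw 0.0346 tilt [-0.0001 -0.0001] w 0.18 gf 98.08050222694874 F [ 0.   0.5 -1.4]
cm: 0.43 -49.76 -9.51 twist 5.7
top 470 mean [ 0.608  -0.2408  0.065 ] circ 607.2 -242.4 47.7 tilt xy [ 0.    -0.024]
scene 594 mean [ 0.6115 -0.2412  0.0647] circ 608.1 -244.0 48.1 tilt xy [-0.009 -0.025]
top 19 [ 0.6067 -0.2416] r 0.0348
scene 101 [ 0.6122 -0.2424] r 0.0398
```

jog_arm(increments=[[1,0,0,0.3,0],[1,0,0,0.5,0],[1,0,0,0.7,0],[1,0,0,0.9,0],[1,0,0,1.1,0]])

```text
time: 11.4
position: [0.4831, -0.2475, 0.0942]
eef_rot: [0.0, 1.0, 0.017, 0.0]
contact_force: [-0.9, 0.3, -1.1]
width: 0.178
gripper_force: 98.2
```

jog_arm(increments=[[1,0,0,0.2,0],[1,0,0,0.4,0],[1,0,0,0.6,0],[1,0,0,0.8,0],[1,0,0,0.9,0]])

```text
time: 11.9
position: [0.483, -0.2474, 0.0851]
eef_rot: [-0.0, 1.0, 0.017, -0.0]
contact_force: [0.3, 0.4, -0.4]
width: 0.174
gripper_force: 98.3
```

```bash
sed -i 's/^disc(.*/Z=float(sys.argv[2]) if len(sys.argv)>2 else p[2]-.0366\ndisc(sys.argv[1],p[:2]+.127*ax if len(sys.argv)<=2 else np.array([.61,-.241]),Z)/' dk.py; python3 dk.py 6 .056
```

```text
t 11.9 pos [ 0.483  -0.2474  0.0851] yaw 0.0347 tilt [-0.0001 -0.0001] w 0.174 gf 98.27764973044395 F [ 0.3  0.4 -0.4]
cm: 0.43 -49.76 -11.49 twist 5.71
top 568 mean [ 0.6095 -0.2402  0.0543] circ 610.0 -241.0 50.0 tilt xy [ 0.029 -0.003]
scene 710 mean [ 0.6137 -0.2406  0.0545] circ 610.3 -240.8 49.7 tilt xy [-0.003 -0.003]
```

jog_arm(increments=[[1,-1,0,0,0],[1,-2.2,0,0,0],[1,-3.6,0,0,0],[1,-5,0,0,0],[1,-6.4,0,0,0]])

```text
time: 12.5
position: [0.4174, -0.2499, 0.0854]
eef_rot: [0.0, 1.0, 0.017, -0.0]
contact_force: [0.9, -0.2, -0.7]
width: 0.179
gripper_force: 98.3
```

jog_arm(increments=[[1,-1.4,0,0,0],[1,-2.8,0,0,0],[1,-4.2,0,0,0],[1,-5.4,0,0,0],[1,-5.6,0,0,0]])

```text
time: 13.0
position: [0.3613, -0.2518, 0.0853]
eef_rot: [-0.0, 1.0, 0.017, -0.001]
contact_force: [-0.1, -0.4, -1.0]
width: 0.181
gripper_force: 98.3
```

jog_arm(increments=[[1,0,0,-1,0],[1,0,0,-3,0],[1,0,0,-5,0],[1,0,0,-6.5,0],[1,0,0,-6.5,0]])

```text
time: 13.5
position: [0.3653, -0.2523, 0.1528]
eef_rot: [0.001, 1.0, 0.018, 0.002]
contact_force: [0.6, -0.4, -1.0]
width: 0.179
gripper_force: 98.3
```

```bash
python3 dk.py 7 .056
python3 - <<'E'
from meas import *
to(.4656,-.0067,.11,-.065)
for n,b in(("top",(338,178,385,222)),("scene",(170,205,215,245))):
    im=np.load(n+"7.npz")["im"]; H,S,V=cv2.split(cv2.cvtColor(im,cv2.COLOR_RGB2HSV).astype(int))
    q=blob((S>50)&(H>8)&(H<30)&(V>80),b,3); p=np.vstack([x for _,x in q]); 
    P=ray(n,p,.056)[:,:2]; A=np.c_[2*P,np.ones(len(P))]; k=np.linalg.lstsq(A,(P**2).sum(1),rcond=None)[0]
    print(n,len(p),k[:2].round(4),"r",np.sqrt(k[2]+k[:2]@k[:2]).round(4))
E
```

```text
t 13.5 pos [ 0.3653 -0.2523  0.1528] yaw 0.0353 tilt [0.0013 0.0021] w 0.179 gf 98.28219763934612 F [ 0.6 -0.4 -1. ]
cm: 12.24 -49.83 -4.72 twist 5.75
top 554 mean [ 0.6107 -0.2405  0.0545] circ 610.3 -241.5 49.5 tilt xy [ 0.01  -0.002]
scene 692 mean [ 0.6141 -0.2407  0.0546] circ 610.0 -241.1 49.9 tilt xy [-0.002 -0.009]
t 13.6 pos [ 0.3637 -0.2517  0.1506] yaw 0.0351 tilt [0.0003 0.0005] w 0.179 gf 98.26960008591413 F [-0.9 -0.3  0.1]
cm: 11.04 -24.12 4.06 twist 5.73
top 63 [ 0.6118 -0.2425] r 0.039
scene 126 [ 0.613  -0.2425] r 0.0392
```

jog_arm(increments=[[1,0.5,-3,0,0.6],[1,2,-7.5,0,1.8],[1,4,-12,0,3],[1,6,-16,0,4.4],[1,8,-20,0,5.7]])

```text
time: 14.1
position: [0.4362, -0.047, 0.1496]
eef_rot: [-0.0, 0.999, -0.033, -0.0]
contact_force: [2.0, 0.1, -1.2]
width: 0.175
gripper_force: 98.3
```

jog_arm(increments=[[1,1,-1.5,0,0],[1,2,-3,0.8,0],[1,2.5,-3.7,1.9,0],[1,2.5,-3.7,3.3,0],[1,2.5,-3.7,3.3,0]])

```text
time: 14.6
position: [0.4616, -0.0139, 0.1148]
eef_rot: [-0.0, 0.999, -0.032, -0.002]
contact_force: [-0.7, -0.6, -1.3]
width: 0.18
gripper_force: 98.3
```

Run:
```python
from h import *
to(.4656,-.0067,.0448,-.065)
```

```text
t 14.6 pos [ 0.4616 -0.0139  0.1148] yaw -0.0645 tilt [-0.0001 -0.0025] w 0.18 gf 98.310167491436 F [-0.7 -0.6 -1.3]
cm: 0.36 -0.74 7.0 twist 0.03
```

jog_arm(increments=[[1,0.35,-0.7,0.5,0],[1,0.35,-0.7,2,0],[1,0.35,-0.7,3.5,0],[1,0.35,-0.7,4.5,0],[1,0.35,-0.7,4.5,0]])

```text
time: 15.1
position: [0.4667, -0.007, 0.0713]
eef_rot: [-0.0, 0.999, -0.033, -0.001]
contact_force: [-0.2, -0.4, -0.2]
width: 0.179
gripper_force: 98.3
```

Run:
```python
from h import *
to(.4656,-.0067,.0448,-.065)
```

```text
t 15.1 pos [ 0.4667 -0.007   0.0713] yaw -0.065 tilt [-0.    -0.001] w 0.179 gf 98.30853380262852 F [-0.2 -0.4 -0.2]
cm: -0.11 -0.02 2.65 twist -0.0
```

jog_arm(increments=[[1,-0.1,0,0.7,0],[1,-0.1,0,1.5,0],[1,-0.1,0,2.1,0],[1,-0.1,0,2.4,0],[1,-0.1,0,2.6,0]])

```text
time: 15.6
position: [0.4664, -0.0068, 0.046]
eef_rot: [0.0, 0.999, -0.032, -0.0]
contact_force: [-1.3, -0.4, -1.3]
width: 0.176
gripper_force: 98.3
```

Run:
```python
from h import *
to(.4656,-.0067,.0448,-.065)
```

```text
t 15.6 pos [ 0.4664 -0.0068  0.046 ] yaw -0.0648 tilt [ 0.     -0.0002] w 0.176 gf 98.31632137298584 F [-1.3 -0.4 -1.3]
cm: -0.08 -0.01 0.12 twist 0.01
```

Down 1 mm more, then open the fingers (opening 0.6 of full) and rise.

jog_arm(increments=[[1,0,0,0.1,0],[0.7,0,0,0.1,0],[0.4,0,0,0.1,0],[0.4,0,0,0.1,0],[0.4,0,0,0.1,0]])

```text
time: 16.1
position: [0.4666, -0.0069, 0.0455]
eef_rot: [0.0, 0.999, -0.032, 0.0]
contact_force: [-0.0, 0.6, 0.2]
width: 0.599
gripper_force: 0.0
```

jog_arm(increments=[[0.4,0,0,-0.6,0],[0.4,0,0,-2.5,0],[0.4,0,0,-5,0],[0.4,0,0,-8,0],[0.4,0,0,-11,0]])

```text
time: 16.6
position: [0.4662, -0.0067, 0.1568]
eef_rot: [-0.0, 0.999, -0.032, -0.0]
contact_force: [0.0, -0.4, -0.5]
width: 0.602
gripper_force: 0.0
```

```bash
python3 - <<'E'
from h import *
to(.553,-.1685,.12,-.065)
for n in("top","scene"):
    im,d=arm.capture(n); np.savez(n+"0b.npz",im=im,d=d)
a=np.load("top0b.npz")["im"][170:290,250:370]; b=np.load("scene0b.npz")["im"][140:260,160:280]
cv2.imwrite("pics/p8.png",cv2.resize(np.hstack([a,b]),None,fx=3.3,fy=3.3,interpolation=cv2.INTER_CUBIC)[...,::-1])
E
sed 's/"0.npz"/"0b.npz"/' m2.py | python3 - | grep -E "handle|blade"
```

```text
t 16.6 pos [ 0.4662 -0.0067  0.1568] yaw -0.0645 tilt [-0.0001 -0.0001] w 0.602 gf 0.0 F [ 0.  -0.4 -0.5]
cm: 9.71 15.59 3.68 twist 0.03meas.py:8: RuntimeWarning: Mean of empty slice.
  c=P[:,:2].mean(0); w,V=np.linalg.eigh(np.cov((P[:,:2]-c).T)); a=V[:,1]; a=a*np.sign(a[0])
  ret = um.true_divide(
  avg = a.mean(axis, **keepdims_kw)
meas.py:8: RuntimeWarning: Degrees of freedom <= 0 for slice
  c=P[:,:2].mean(0); w,V=np.linalg.eigh(np.cov((P[:,:2]-c).T)); a=V[:,1]; a=a*np.sign(a[0])
  c *= np.true_divide(1, fact)
  c *= np.true_divide(1, fact)
Traceback (most recent call last):
  File "meas.py", line 10, in pca
    mid=c+a*(pr.max()+pr.min())/2
             ~~~~~~^^
ValueError: zero-size array to reduction operation maximum which has no identity
```

View pics/p8.png

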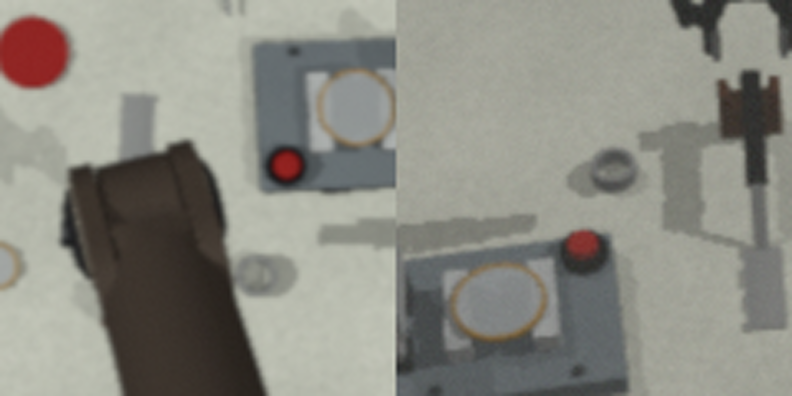

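The spatula lies in its notch with the blade flat, and the disc rim is centred over both lands. Closing the fingers and going above the button.

jog_arm(increments=[[0.7,1.5,2.5,0,0],[1,4,6,0,0],[1,6.5,10,0,0],[1,8.6,13.5,0,0],[1,9.7,15.6,0,0]])

```text
time: 17.2
position: [0.5537, -0.1725, 0.1547]
eef_rot: [0.0, 0.999, -0.034, -0.0]
contact_force: [-0.4, 1.0, -0.3]
width: 0.004
gripper_force: 0.0
```

jog_arm(increments=[[1,0,0,1.5,0],[1,0,0,4,0],[1,0,0,6.5,0],[1,0,0,8,0],[1,0,0,8,0]])

```text
time: 17.7
position: [0.5512, -0.1677, 0.0729]
eef_rot: [-0.001, 0.999, -0.032, -0.002]
contact_force: [-0.9, -0.7, -0.3]
width: -0.002
gripper_force: 0.0
```

Run:
```python
from h import *
to(.553,-.1685,.058,-.065)
```

```text
t 17.7 pos [ 0.5512 -0.1677  0.0729] yaw -0.0639 tilt [-0.0007 -0.0022] w -0.002 gf 0.0 F [-0.9 -0.7 -0.3]
cm: 0.18 0.07 1.49 twist 0.06
```

jog_arm(increments=[[1,0.1,0,0.5,0],[1,0.1,0,1.2,0],[1,0.1,0,1.6,0],[1,0.1,0,1.9,0],[1,0.1,0,2.1,0]])

```text
time: 18.2
position: [0.5542, -0.1689, 0.0543]
eef_rot: [0.0, 0.999, -0.032, 0.0]
contact_force: [-0.0, -0.1, 0.6]
width: 0.002
gripper_force: 0.0
```

jog_arm(increments=[[1,0,0,0.2,0],[1,0,0,0.4,0],[1,0,0,0.5,0],[1,0,0,0.5,0]])

```text
time: 18.6
position: [0.5541, -0.1689, 0.0492]
eef_rot: [-0.0, 0.999, -0.032, -0.0]
contact_force: [0.4, -0.6, 0.3]
width: 0.002
gripper_force: 0.0
```

jog_arm(increments=[[1,0,0,0.2,0],[1,0,0,0.3,0],[1,0,0,0.3,0]])

```text
time: 18.9
position: [0.554, -0.1689, 0.0462]
eef_rot: [-0.0, 0.999, -0.032, -0.0]
contact_force: [1.2, -0.6, 0.2]
width: 0.001
gripper_force: 0.0
```

jog_arm(increments=[[1,0,0,0.2,0],[1,0,0,0.3,0],[1,0,0,0.3,0]])

```text
time: 19.2
position: [0.554, -0.1689, 0.0431]
eef_rot: [-0.0, 0.999, -0.032, -0.0]
contact_force: [-0.4, -0.5, 0.5]
width: -0.0
gripper_force: 0.0
```

Still no reaction force, so I'll look before pushing any further.

Run:
```python
from h import *
im,d=arm.capture("scene"); np.savez("scene9.npz",im=im,d=d)
cv2.imwrite("pics/p9.png",cv2.resize(im[130:260,150:290],None,fx=4,fy=4,interpolation=cv2.INTER_CUBIC)[...,::-1])
to(.553,-.1685,.05,-.065)
```

```text
t 19.25 pos [ 0.5541 -0.1688  0.0432] yaw -0.0648 tilt [-0.     -0.0001] w 0.002 gf 0.0 F [ 1.  -0.5  0.3]
cm: -0.11 -0.03 -0.68 twist 0.01
```

View pics/p9.png

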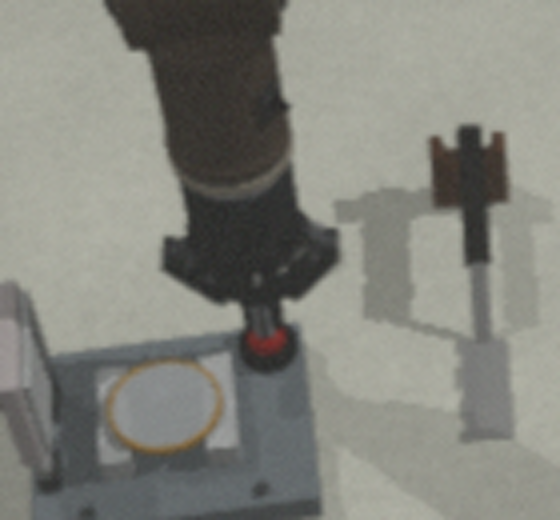

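Run:
```python
from h import *
for f in("scene0","scene0b","scene9"):
    a=np.load(f+".npz"); im=a["im"]; W=cloud("scene",a["d"]); H,S,V=cv2.split(cv2.cvtColor(im,cv2.COLOR_RGB2HSV).astype(int))
    m=np.zeros(H.shape,bool); m[203:225,203:232]=True; m&=((H<8)|(H>172))&(S>120)&(V>60)
    print(f,m.sum(),np.percentile(W[m][:,2],[10,50,90]).round(4),W[m].mean(0).round(4))
x=W[196:224,205:228]; 
for v in range(202,222,2): print(v,(W[v,208:226:2,2]*1000).astype(int))
```

```text
scene0 56 [0.0467 0.0507 0.0539] [ 0.5554 -0.1692  0.0503]
scene0b 56 [0.046  0.0502 0.053 ] [ 0.555  -0.1693  0.0498]
scene9 30 [0.0455 0.0492 0.0532] [ 0.5623 -0.1681  0.0494]
202 [124 123 120 100 120 122 110 110 111]
204 [107 107 104 102 109 109  94 105 109]
206 [  1 101  99  89  98 100  83   5   7]
208 [ 0 -2 84 83 86 80 85 -1  0]
210 [ 5  3 75 75 78 72 71 -2  1]
212 [ 4  5 65 67 67 67 60 46 31]
214 [32 37 48 59 60 59 50 34 38]
216 [30 36 42 46 54 48 42 42 39]
218 [26 41 39 40 43 41 39 38 32]
220 [22 27 36 40 40 40 38 34 29]
```

The tips appear to be only just at the button's top, so I'll keep going down while watching the force.

jog_arm(increments=[[1,-0.1,0,0.15,0],[1,-0.1,0,0.3,0],[1,-0.1,0,0.3,0]])

```text
time: 19.55
position: [0.5529, -0.1688, 0.0401]
eef_rot: [-0.0, 0.999, -0.032, -0.0]
contact_force: [0.6, 0.5, -0.3]
width: -0.002
gripper_force: 0.0
```

jog_arm(increments=[[1,0,0,0.15,0],[1,0,0,0.2,0],[1,0,0,0.2,0]])

```text
time: 19.85
position: [0.5531, -0.1688, 0.0382]
eef_rot: [0.0, 0.999, -0.032, -0.0]
contact_force: [-0.7, 0.2, -0.1]
width: 0.0
gripper_force: 0.0
```

jog_arm(increments=[[1,0,0,0.15,0],[1,0,0,0.2,0],[1,0,0,0.2,0]])

```text
time: 20.15
position: [0.5532, -0.1688, 0.0364]
eef_rot: [0.0, 0.999, -0.032, 0.0]
contact_force: [-1.1, -0.1, 1.8]
width: -0.003
gripper_force: 1.1
```

jog_arm(increments=[[1,0,0,0.15,0],[1,0,0,0.2,0],[1,0,0,0.2,0]])

```text
time: 20.45
position: [0.5532, -0.1688, 0.0344]
eef_rot: [0.0, 0.999, -0.032, 0.0]
contact_force: [-1.0, 0.4, 3.5]
width: 0.001
gripper_force: 1.7
```

Run:
```python
from h import *
for n in("scene","top"):
    im,d=arm.capture(n); np.savez(n+"10.npz",im=im,d=d)
    W=cloud(n,d); V=im.max(-1); H,S,_=cv2.split(cv2.cvtColor(im,cv2.COLOR_RGB2HSV).astype(int))
    m=(np.hypot(W[...,0]-.553,W[...,1]+.1685)<.03)&(W[...,2]>.03)&(W[...,2]<.12)
    red=m&((H<8)|(H>172))&(S>120)&(V>60); print(n,"red",red.sum(),W[red].mean(0).round(4) if red.any() else "")
to(.553,-.1685,.05,-.065)
im=np.load("scene10.npz")["im"]
cv2.imwrite("pics/p10.png",cv2.resize(im[180:240,190:250],None,fx=8,fy=8,interpolation=cv2.INTER_CUBIC)[...,::-1])
```

```text
scene red 18 [ 0.5627 -0.1685  0.0468]
top red 0 
t 20.55 pos [ 0.5532 -0.1688  0.0344] yaw -0.0647 tilt [0.     0.0001] w 0.003 gf 1.7074058577418327 F [-0.3  1.2  3.9]
cm: -0.03 -0.03 -1.56 twist 0.02
```

Contact is made and the force is rising. Two to three more millimetres.

jog_arm(increments=[[1,0,0,0.15,0],[1,0,0,0.3,0],[1,0,0,0.3,0]])

```text
time: 20.85
position: [0.5533, -0.1688, 0.032]
eef_rot: [0.0, 0.999, -0.032, 0.0]
contact_force: [-2.7, 0.6, 9.5]
width: -0.004
gripper_force: 5.1
```

jog_arm(increments=[[1,0,0,0.1,0],[1,0,0,0.1,0]])

```text
time: 21.05
position: [0.5534, -0.1689, 0.0318]
eef_rot: [0.0, 0.999, -0.032, 0.0]
contact_force: [-6.1, 1.6, 17.9]
width: -0.0
gripper_force: 9.3
```

jog_arm(increments=[[1,0,0,-0.6,0],[1,0,0,-2.5,0],[1,0,0,-5.5,0],[1,0,0,-9,0],[1,0,0,-12,0]])

```text
time: 21.55
position: [0.5531, -0.1688, 0.1514]
eef_rot: [-0.0, 0.999, -0.032, -0.0]
contact_force: [0.3, 0.7, -0.2]
width: 0.002
gripper_force: 0.0
```

jog_arm(increments=[[1,-3,0,0,0],[1,-6,0,-1,0],[1,-8,0,-1,0],[1,-8,0,-1,0],[1,-8,0,-1,0]])

```text
time: 22.05
position: [0.4735, -0.1639, 0.1604]
eef_rot: [0.0, 0.999, -0.033, 0.0]
contact_force: [1.4, -1.1, 0.4]
width: -0.002
gripper_force: 0.0
```

```bash
python3 dk.py 11 .056
python3 - <<'E'
from h import *
a=np.load("scene11.npz"); im=a["im"]; W=cloud("scene",a["d"]); H,S,V=cv2.split(cv2.cvtColor(im,cv2.COLOR_RGB2HSV).astype(int))
m=np.zeros(H.shape,bool); m[203:225,203:232]=True; m&=((H<8)|(H>172))&(S>120)&(V>60)
print("btn",m.sum(),W[m].mean(0).round(4))
b=np.load("scene0.npz"); k=abs(im[158:275,255:285].astype(int)-b["im"][158:275,255:285]).max(-1); print("spatula region diff>40:",(k>40).sum())
E
```

```text
t 22.05 pos [ 0.4735 -0.1639  0.1604] yaw -0.0652 tilt [0.0002 0.0003] w -0.002 gf 0.0 F [ 1.4 -1.1  0.4]
cm: -3.05 -41.28 -3.96 twist -0.01
top 536 mean [ 0.6117 -0.2412  0.0546] circ 609.8 -241.0 49.9 tilt xy [0.007 0.003]
scene 693 mean [ 0.6141 -0.2405  0.0548] circ 610.4 -241.1 49.8 tilt xy [ 0.003 -0.011]
btn 58 [ 0.5553 -0.1691  0.0496]
spatula region diff>40: 0
```

The button has sprung back, the disc has not moved, and the spatula lies just as it did at the start. Handing in.

```bash
python3 -c "
from plant import arm
print(arm.finish_job())"
```

```text
the job is handed in; nothing more can be done
None
```

I handed the job in at about 22 s, and the judge's result was not shown. By my last checks, the disc lies flat on the jig's lands about 2–3 mm from the platen point, the spatula is back on its rest as it started, and the button was pushed fully down and sprang back up.

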